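Fit the filter tube to a nail-dust collector and open its air gate

TASK

Take the filter tube out of its stand and push it, foot first, into the leaning pink port of the white dust collector, past the stiff seal until it is fully home on the bottom. Then swing the pink-knobbed air-gate lever all the way over, away from the robot, and let go. Leave the two polish bottles, the jar and the blue bottle standing where they are.

Things in the scene. Friction and masses are not known exactly. Their poses are not given: they have to be found in the camera images.
- tube_center (a point): centre (half-way along the axis) of the filter tube: rigid, straight, round, 32 mm in diameter, 165 mm long, about 120 g, smooth; top 60 mm dark rose, middle pale, foot white. z runs along its axis from foot to rose top. It starts upright in the stand, rose end up. Grip it 25 to 35 mm below the top
- tube_foot (a point): centre of the filter tube's foot (its lower end face), 82.5 mm from its centre; same axes. The last 8 mm taper to 22 mm across. A black depth ring lies 50 to 58 mm from the foot
- stand: lilac block 90 x 90 x 70 mm, fixed to the table, with a hole 36 mm across and 55 mm deep in the middle of its top, in which the tube stands loosely; origin at the centre of its underside
- extractor: white dust collector, 220 (x) x 260 (y) x 75 mm high, fixed; origin at the centre of its underside, x away from the robot's side, y to the left. A bay 68 mm wide in the middle of its front holds the port; the gate lever stands on its left wing (y = +90 mm)
- port_seat (a point): centre of the bottom of the port's bore, 35 mm above the table, in the middle of the collector. z runs out along the bore, leaning 30 degrees (0.524 rad) from vertical towards the collector's front (its -x side); y is the collector's y. Fully home, the tube's foot rests here and the upper edge of its black ring is 3 mm above the rim
- port_mouth (a point): centre of the port's rim (pink collar 60 mm across), 55 mm from the bottom along the bore; axes as port_seat. The bore is 35 mm across, flared to 47 mm over the last 12 mm at the rim. Four sprung rubber seal pads 24 mm above the bottom resist the tube as it reaches them (about 10 to 15 N to pass) and then hold it when it is let go
- gate (a joint): air-gate lever angle in rad: 0 leans 0.5 rad towards the collector's front, 1.0 is the stop, leaning 0.5 rad to the back. Stays where it is left; about 1 to 1.5 N at the knob moves it
- gate_tip (a point): centre of the pink ball knob, 26 mm across, on the gate lever. The lever is a 10 mm steel rod; the ball is 60 mm from its pivot, which lies 97 mm above the table at x = +20, y = +90 mm of the collector and runs along the collector's y; a grey block under it reaches 100 mm above the table
- polish_red_center (a point): centre of a red nail-polish bottle with a black cap, 32 x 32 x 77 mm, loose on the collector's top at the back right; leave alone
- polish_lilac_center (a point): centre of a lilac nail-polish bottle with a black cap, 32 x 32 x 77 mm, loose on the table on the robot's side of the stand; leave alone
- jar_center (a point): centre of a pale jar with a rose lid, 82 mm across and 98 mm high, loose behind the stand; leave alone
- bottle_center (a point): centre of a blue bottle with a white cap, 52 mm across and 140 mm high, loose behind the collector; leave alone
Things that resemble listed ones, but are neither listed nor needed, are in the scene too. There is more than one size of the part that bears polish_red_center; the job needs the largest.

How it is judged:
On the way, in this order (a step that is already met when the one before it is completed fails the run):
1. the filter tube is pushed fully home in the port (distance between tube_foot and port_seat below 0.005 m and angle between the z axis of tube_center and the z axis of port_seat, either way round below 0.07 rad), for 0.2 s.
2. then the air-gate lever is swung over to the back (value of joint gate above 0.85 rad), for 0.2 s.
At the end, for the whole second after the job is handed in: The tube's foot is within 5 mm of the bottom of the bore and its axis within 0.07 rad of the bore's, at rest; the gate lever is beyond 0.85 of its 1.0 rad; the four bystanders stand upright (within 0.3 rad) within 30 mm of where they were (all of step 1 and value of joint gate above 0.85 rad and linear speed of tube below 0.01 m/s and distance of each of polish_red_center, polish_lilac_center, jar_center, bottle_center from where it was at the start of the episode below 0.03 m and angle between each of polish_red_center, polish_lilac_center, jar_center, bottle_center's own z axis and vertical below 0.3 rad); the robot touches nothing.
It fails at once if a polish bottle, the jar or the blue bottle is moved by more than 30 mm or tipped (distance of any of polish_red_center, polish_lilac_center, jar_center, bottle_center from where it was at the start of the episode above 0.03 m or angle between any of polish_red_center, polish_lilac_center, jar_center, bottle_center's own z axis and vertical above 0.3 rad).
It also fails if it takes over 54 s, if anything falls off the work surface, if the arm or the gripper's body presses on something with over 40 N, if the wrist force passes 120 N, or if a joint passes its speed limit or range.

ROBOT

A 7-joint arm with a two-finger parallel gripper is mounted at the origin on the work surface. World frame = base frame: x ahead of the robot, y to its left, z up, the work surface at z = 0. Lengths are in m, angles in rad, forces in N, time in s.
With the tool pointing down it reaches from about 0.4 to 0.85 m from the base axis. Payload 10.4 kg.
Tool frame: the origin (TCP) lies midway between the tips of the shut fingers; the grasp point (between the pads) lies 19 mm behind it; z points along the fingers, y is the line along which they close (so a half turn about z gives the same grasp; the last joint's range is limited). The gripper opens to 85 mm and grips with 20 to 120 N. Pads are 22 mm wide; open, the fingers measure 114 mm over their backs; the gripper's body (76 mm by 85 mm) begins 54 mm behind the grasp point. The pads swing forward as they close: fully open they stand 13 mm farther back than shut.
Start: joints at [1.243, 0.332, -0.065, 1.46, 0.022, 1.35, -0.088], TCP at [0.188, -0.596, 0.231] pointing down, gripper open.
Joint ranges: [-2.6, 2.6], [-0.5, 2.12], [-1.47, 1.34], [0.16, 2.42], [-1.27, 4.41], [0.06, 2.06], [-2.6, 2.6]. Speed limits (rad/s): [2.22, 2.22, 2.79, 2.79, 3.14, 3.14, 3.14].

INTERFACE

Orientations are given as a rotation vector (axis times angle).
In Python, from cell import env gives the robot as it stands.
- The arm moves only by the shell command python3 -m crank 'ROWS' [OPENING]. ROWS is JSON, a list that holds one entry, the list of rows, each a list of 4 numbers: the shift along the tool's x, y, z in mm, then the turn about the tool's z in rad. In form: [[[dx, dy, dz, yaw], ...]]. A call has 1 to 5 rows; each row is the pose to reach, as a shift and turn from the pose commanded when the call began, along the tool's axes at that moment; what a row does not reach only later rows make up. A row lasts 1/10 s, in which the tool goes at most 50 mm and 8.59 degrees, less where a joint would pass 70% of its speed; a pose out of reach is approached as far as the arm can. A call with a gripper value outside its range is refused whole. OPENING is the closure, from -1 (fully open) to 1 (shut), so that 0 is half open, set as the call begins (- or left out, the last holds). The fingers move at their own pace and stop on an object; the grip force is fixed at half the most. Time passes only in rows, so rows that repeat a pose let the fingers close. It gives the time, the measured TCP pose, the force, the opening and the grip force at its end, in the units of the state.
- env.sense(): the state, without advancing time (a new reading comes with each control period).
- env.capture(name): name is "side" or "top" or "wrist"; returns a dict with "frame" (400x640x3 uint8, blue, green, red), "z_map" (400x640 float32, m along the optical axis (not along the pixel's ray), 0 where there is no reading), "mtx" (3x3 intrinsics, pixels), "origin" and "attitude" of the camera in the world. Camera axes: x right, y up, looking along -z (the intrinsics and any distortion apply to the point x, -y, -z); pixel columns grow to the right and rows downward; lengths in m; the calibration is good to about 2 mm. A picture is of the moment at which its call begins.
- env.job_done(): hands the job in; it is judged then, once.
The state is a dict: "time": time; "qpos": joint angles; "joint_vel": joint speeds; "joint_torque": joint torques, N m; "position": TCP position; "tcp_rot": TCP orientation; "wrist_force": force on the tool from outside, world axes, zero at the start; "ft_torque": the same for the moment, N m; "grip_width": opening from 0.0 (shut) to 1.0 (fully open); "gripper_force": force on a finger pad.
Only numpy, scipy, OpenCV 4.12 (cv2) and the standard library are available. Lean on these libraries where they do the work, as an engineer would, in place of code of your own. Each camera call takes 0.05 s, during which the arm holds its last target. There are 200 camera calls.

## Working session

There is one attempt and no reset: what is moved stays moved. The work goes in short steps, Python scripts to look and compute and a shell command to move; the robot and the scene stay as the last step left them, time stands still between calls to the robot, and variables do not carry over. Pictures are saved under pics/ and viewed, at most 10 in all, crops included, and the job is handed in when it is done.

```bash
mkdir -p pics; ls
cat > h.py <<'E'
import numpy as np,cv2
from cell import env
from scipy.spatial.transform import Rotation as R
def rot(a):
    a=np.array(a,float); return a if a.shape==(3,3) else (R.from_rotvec(a).as_matrix() if a.size==3 else R.from_quat(a).as_matrix())
def pts(c):
    z=c['z_map'];K=c['mtx'];v,u=np.mgrid[:z.shape[0],:z.shape[1]]
    p=np.stack([(u-K[0,2])/K[0,0]*z,-(v-K[1,2])/K[1,1]*z,-z],-1)
    return p@rot(c['attitude']).T+np.array(c['origin'])
E
python3 - <<'E'
from h import *
import pickle
print(env.sense())
for n in('side','top','wrist'):
    c=env.capture(n);cv2.imwrite(f'pics/{n}0.png',c['frame']);pickle.dump(c,open(n+'0.pkl','wb'))
    print(n,{k:v for k,v in c.items() if k not in('frame','z_map')},(c['z_map']>0).mean())
E
```

```text
pics
{'time': 0.0, 'qpos': array([ 1.24342149,  0.33283312, -0.06467332,  1.46091495,  0.02159714,
        1.34988266, -0.08849072]), 'joint_vel': array([-0.00033985, -0.00135421, -0.00128644, -0.00148534,  0.0016627 ,
        0.00093372,  0.0004555 ]), 'joint_torque': array([-8.55841918e-04, -6.25455022e+01,  4.85322531e-02, -3.91603732e+01,
        1.61994004e-02,  1.00991849e-02,  3.35173024e-05]), 'position': array([ 0.18742363, -0.59586215,  0.23055264]), 'tcp_rot': array([-3.10388511e+00, -4.76694776e-01,  4.24577596e-04]), 'wrist_force': array([ 0.83674111, -1.07917235,  1.19231972]), 'ft_torque': array([-0.00214485,  0.02167089,  0.01246481]), 'gripper_force': 0.0, 'grip_width': 1.0017877724446431}
side {'mtx': array([[427.07908927,   0.        , 316.56740108],
       [  0.        , 427.07908927, 205.08744628],
       [  0.        ,   0.        ,   1.        ]]), 'origin': array([ 0.37152744, -0.56446483,  0.76585909]), 'attitude': array([ 0.71137739, -0.17067208, -0.47355711])} 0.99596484375
top {'mtx': array([[427.71172718,   0.        , 312.09314736],
       [  0.        , 427.71172718, 196.69769221],
       [  0.        ,   0.        ,   1.        ]]), 'origin': array([ 0.51915162, -0.06654313,  1.03258031]), 'attitude': array([ 0.09884559, -0.09067577, -1.59828521])} 0.99594140625
wrist {'mtx': array([[284.65227581,   0.        , 319.17837001],
       [  0.        , 284.65227581, 199.65202538],
       [  0.        ,   0.        ,   1.        ]]), 'origin': array([ 0.26942153, -0.57119544,  0.37272848]), 'attitude': array([-0.28502114,  0.21107299, -1.25376577])} 0.996078125
```

View pics/side0.png

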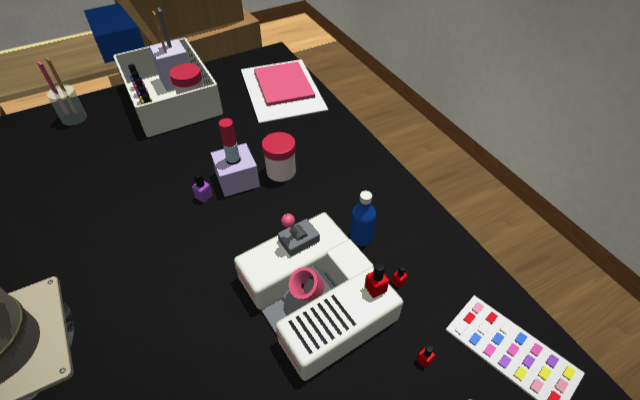

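View pics/top0.png

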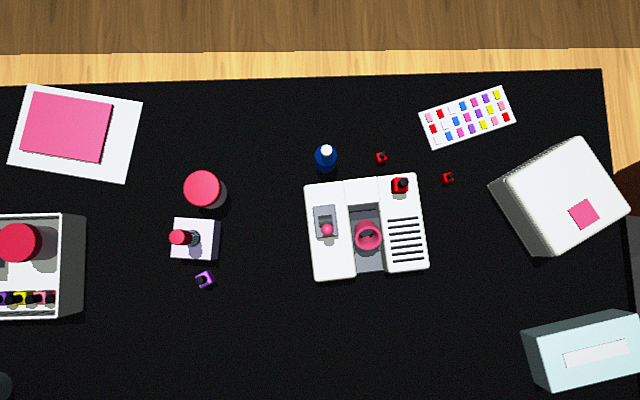

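The side view shows the tube in its stand at about (228,140), the port at (305,283) and the knob at (288,220). The top view shows the tube's top at (180,237), the port at (368,234) and the knob at (327,229). The jar, blue bottle and polish bottles stand around these.

Run:
```python
from h import *
import pickle
for n,box in(('top',(300,170,432,285)),('side',(230,205,405,380))):
    c=pickle.load(open(n+'0.pkl','rb'));P=pts(c);f=c['frame'];hsv=cv2.cvtColor(f,cv2.COLOR_BGR2HSV)
    V,U=np.mgrid[:400,:640];inb=(U>box[0])&(U<box[2])&(V>box[1])&(V<box[3])
    # collector top
    m=inb&(abs(P[...,2]-.075)<.006)
    q=P[m][:,:2]
    r=cv2.minAreaRect((q*1000).astype(np.float32));print(n,'coll',r,m.sum(),'z',np.median(P[m][:,2]))
    pink=((hsv[...,0]>165)|(hsv[...,0]<5))&(hsv[...,1]>90)&(hsv[...,2]>60)
    def rep(name,m):
        q=P[m]
        if len(q): print(n,name,len(q),'mean',q.mean(0).round(4),'min',np.percentile(q,2,axis=0).round(4),'max',np.percentile(q,98,axis=0).round(4))
        return q
    kx=(305,215,350,240) if n=='top' else (278,210,299,228)
    rep('knob',pink&(U>kx[0])&(U<kx[2])&(V>kx[1])&(V<kx[3])&(P[...,2]>.12))
    px=(350,217,386,252) if n=='top' else (285,262,330,302)
    q=rep('port',pink&(U>px[0])&(U<px[2])&(V>px[1])&(V<px[3]))
    tx=(165,225,205,250) if n=='top' else (215,115,245,165)
    q=rep('tubetop',pink&(U>tx[0])&(U<tx[2])&(V>tx[1])&(V<tx[3]))
    t=q[q[:,2]>q[:,2].max()-.012]; print('  top face',t.mean(0),np.ptp(t,axis=0),len(t))
    sx=(165,210,225,265) if n=='top' else (205,135,265,200)
    s=(U>sx[0])&(U<sx[2])&(V>sx[1])&(V<sx[3])&(abs(P[...,2]-.07)<.006)
    print('stand',cv2.minAreaRect((P[s][:,:2]*1000).astype(np.float32)),s.sum())
```

```text
top coll ((566.8203125, -181.8507537841797), (219.52963256835938, 258.86810302734375), 5.167103290557861) 8089 z 0.07473500180852422
top knob 113 mean [ 0.5575 -0.0916  0.1621] min [ 0.546  -0.1021  0.1546] max [ 0.5698 -0.0803  0.1675]
top port 595 mean [ 0.5448 -0.183   0.0742] min [ 0.5161 -0.2111  0.0278] max [ 0.5776 -0.1569  0.0962]
top tubetop 215 mean [0.5508 0.2135 0.164 ] min [ 0.5362  0.1938 -0.0008] max [0.5654 0.2849 0.1826]
  top face [0.55031491 0.20755672 0.17975989] [0.02993748 0.02934439 0.00838518] 191
stand ((550.6804809570312, 207.6910400390625), (91.00910949707031, 90.01670837402344), 84.40310668945312) 1246
side coll ((603.665283203125, -179.8330535888672), (294.1224060058594, 258.6305236816406), 4.973623752593994) 10200 z 0.07446370354039833
side knob 148 mean [ 0.5562 -0.0974  0.1602] min [ 0.5457 -0.105   0.1499] max [ 0.5676 -0.0861  0.1664]
side port 815 mean [ 0.5443 -0.186   0.0775] min [ 0.5166 -0.2136  0.0459] max [ 0.5773 -0.1567  0.0959]
side tubetop 385 mean [0.5512 0.2111 0.1515] min [ 0.535   0.1909 -0.0007] max [0.6104 0.4633 0.181 ]
  top face [0.5495881  0.20363668 0.17798048] [0.03089033 0.03340073 0.01192435] 139
stand ((564.6997680664062, 206.65774536132812), (95.66529846191406, 118.90516662597656), 84.4842758178711) 824
```

View pics/wrist0.png

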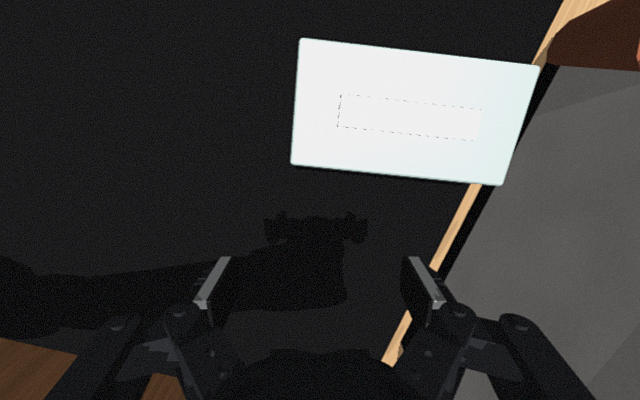

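```bash
cat > d.py <<'E'
import sys,json
from h import *
# usage: d.py x y z yawdeg  -> row from the present pose to that pose (tool down)
s=env.sense();t=np.array([float(a) for a in sys.argv[1:4]]);M=rot(s['tcp_rot'])
d=M.T@(t-s['position'])*1000
yaw=np.arctan2(M[1,0],M[0,0]);w=-(np.radians(float(sys.argv[4]))-yaw)
print('row',d.round(1),round((w+np.pi)%(2*np.pi)-np.pi,3),'tilt',np.degrees(np.arccos(-M[2,2])).round(2),'t',round(s['time'],2),'F',s['wrist_force'].round(1),'pos',s['position'].round(4),'yaw',np.degrees(yaw).round(2),'w',round(s['grip_width'],3))
E
python3 d.py .550 .2065 .231 5.1
```

```text
row [ 5.866e+02 -6.567e+02  4.000e-01] 0.216 tilt 0.06 t 0.15 F [1.1 0.3 0.7] pos [ 0.1875 -0.5959  0.2307] yaw 17.46 w 0.999
```

```bash
python3 -m crank '[[[587,-657,0,0.216],[587,-657,0,0.216],[587,-657,0,0.216],[587,-657,0,0.216],[587,-657,0,0.216]]]' -1; python3 d.py .550 .2065 .231 5.1
```

```text
time: 0.65
position: [0.2909, -0.3664, 0.2312]
tcp_rot: [3.138, 0.139, -0.0]
wrist_force: [1.2, -0.1, -0.4]
grip_width: 1.0
gripper_force: 0.0
row [ 308.8 -547.6   -0. ] -0.0 tilt 0.02 t 0.65 F [ 1.2 -0.1 -0.4] pos [ 0.2909 -0.3664  0.2312] yaw 5.09 w 1.0
```

```bash
python3 -m crank '[[[309,-548,0,0],[309,-548,0,0],[309,-548,0,0],[309,-548,0,0],[309,-548,0,0]]]' >/dev/null; python3 d.py .550 .2065 .231 5.1
```

```text
row [ 1.861e+02 -3.299e+02  2.000e-01] -0.0 tilt 0.04 t 1.15 F [ 1.3 -0.3  0.6] pos [ 0.3938 -0.1386  0.2314] yaw 5.07 w 1.001
```

```bash
python3 -m crank '[[[186,-330,0,0],[186,-330,0,0],[186,-330,0,0],[186,-330,0,0],[186,-330,0,0]]]' >/dev/null; python3 d.py .550 .2065 .231 5.1
```

```text
row [  63.2 -112.4    0.5] -0.001 tilt 0.05 t 1.65 F [ 1.2 -0.8  0.2] pos [0.497  0.089  0.2315] yaw 5.04 w 1.0
```

```bash
python3 -m crank '[[[63,-112,0,0],[63,-112,0,0],[63,-112,0,0],[63,-112,0,0],[63,-112,0,0]]]' >/dev/null; python3 d.py .550 .2065 .130 5.1
python3 - <<'E'
from h import *
c=env.capture('wrist');cv2.imwrite('pics/w1.png',c['frame'])
P=pts(c);hsv=cv2.cvtColor(c['frame'],cv2.COLOR_BGR2HSV)
m=((hsv[...,0]>165)|(hsv[...,0]<5))&(hsv[...,1]>90)&(abs(P[...,2]-.18)<.008)
m&=(abs(P[...,0]-.55)<.05)&(abs(P[...,1]-.2065)<.05)
q=P[m];print(len(q),cv2.minEnclosingCircle((q[:,:2]*1000).astype(np.float32)),q.mean(0))
E
```

```text
row [  1.3  -1.6 100.7] 0.001 tilt 0.07 t 2.15 F [-0.1 -0.7 -1. ] pos [0.549  0.2048 0.2307] yaw 5.16 w 1.002
1379 ((551.6353759765625, 207.9496612548828), 16.141740798950195) [0.55322628 0.20819793 0.17905496]
```

View pics/w1.png

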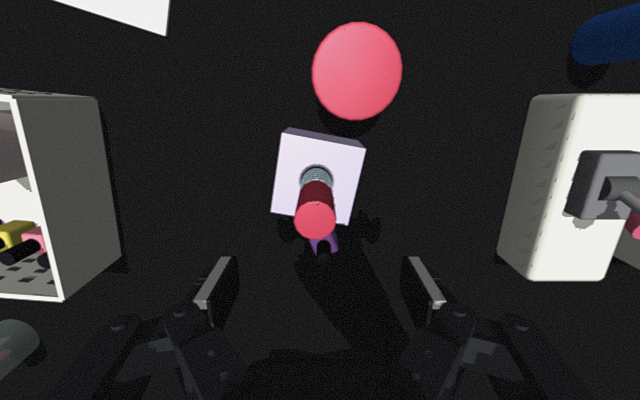

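The wrist view shows the tube's rose top at about (315,220), between the open fingers. It measures (0.551, 0.2075), which agrees with the top view, so I'm descending.

```bash
python3 -m crank '[[[2.5,-2.5,0,0],[2.5,-2.5,40,0],[2.5,-2.5,80,0],[2.5,-2.5,101,0],[2.5,-2.5,101,0]]]' >/dev/null; python3 d.py .551 .2075 .130 5.1
python3 -m crank '[[[0,0,0,0],[0,0,0,0],[0,0,0,0],[0,0,0,0],[0,0,0,0]]]' 1; python3 -m crank '[[[0,0,0,0],[0,0,0,0],[0,0,0,0]]]'
```

```text
row [ 1.  -2.5 -2.5] -0.002 tilt 0.28 t 2.7 F [ 0.4  0.2 -0.2] pos [0.5502 0.2049 0.1276] yaw 4.99 w 0.997
time: 3.2
position: [0.5522, 0.2077, 0.1316]
tcp_rot: [-3.138, -0.14, -0.003]
wrist_force: [-0.2, 2.1, 5.4]
grip_width: 0.358
gripper_force: 59.3
time: 3.5
position: [0.5522, 0.2077, 0.1317]
tcp_rot: [-3.138, -0.14, -0.003]
wrist_force: [-0.7, 1.1, 7.0]
grip_width: 0.359
gripper_force: 59.3
```

```bash
python3 -m crank '[[[0,0,-50,0],[0,0,-100,0],[0,0,-150,0],[0,0,-180,0],[0,0,-180,0]]]'
cat > col.py <<'E'
# collector frame (x,y,z mm) of the TCP -> move
import sys,subprocess,numpy as np
a=np.radians(5.1);x,y,z=[float(v)/1000 for v in sys.argv[1:4]]
w=np.array([.567,-.182,0])+[x*np.cos(a)-y*np.sin(a),x*np.sin(a)+y*np.cos(a),z]
print(w.round(4));subprocess.run(['python3','d.py',*map(str,w),'5.1'])
E
python3 col.py -23 0 310
```

```text
time: 4.0
position: [0.5527, 0.2082, 0.3152]
tcp_rot: [-3.137, -0.139, -0.011]
wrist_force: [1.0, -0.0, -2.7]
grip_width: 0.362
gripper_force: 61.2
row [-43.4 389.9   4.3] -0.0 tilt 0.41 t 4.0 F [ 1.  -0.  -2.7] pos [0.5527 0.2082 0.3152] yaw 5.09 w 0.362
[ 0.5441 -0.184   0.31  ]
```

```bash
python3 -m crank '[[[-43,390,0,0],[-43,390,0,0],[-43,390,0,0],[-43,390,0,0],[-43,390,0,0]]]' >/dev/null;  python3 col.py -23 0 310
```

```text
row [-13.6 138.3  -0.5] -0.0 tilt 0.07 t 4.5 F [ 1.6 -0.5 -1.9] pos [ 0.5454 -0.0451  0.3094] yaw 5.08 w 0.362
[ 0.5441 -0.184   0.31  ]
```

```bash
python3 -m crank '[[[-14,138,0,0],[-14,138,0,0],[-14,138,0,0],[-14,138,0,0],[-14,138,0,0]]]' >/dev/null;  python3 col.py -23 0 240
python3 - <<'E'
from h import *
c=env.capture('side');cv2.imwrite('pics/s2.png',cv2.resize(c['frame'][80:340,190:450],None,fx=2.3,fy=2.3))
P=pts(c);a=np.radians(5.1);q=(P-[.567,-.182,0])@np.array([[np.cos(a),-np.sin(a),0],[np.sin(a),np.cos(a),0],[0,0,1]])*1000
# tube: points near expected axis
for z in range(200,340,15):
    m=(abs(q[...,2]-z)<4)&(abs(q[...,0]+23)<22)&(abs(q[...,1])<22)
    if m.sum()>8: print(z,m.sum(),q[m].min(0).round(1),q[m].max(0).round(1))
m=(abs(q[...,0]+23)<22)&(abs(q[...,1])<22)&(q[...,2]>150)&(q[...,2]<260);print('lowest',np.percentile(q[m][:,2],1))
w=env.capture('wrist');cv2.imwrite('pics/w2.png',w['frame'])
# rim: pink points fit a plane circle
P=pts(w);q=(P-[.567,-.182,0])@np.array([[np.cos(a),-np.sin(a),0],[np.sin(a),np.cos(a),0],[0,0,1]])*1000
hsv=cv2.cvtColor(w['frame'],cv2.COLOR_BGR2HSV)
m=((hsv[...,0]>165)|(hsv[...,0]<5))&(hsv[...,1]>90)&(abs(q[...,0]+27)<40)&(abs(q[...,1])<40)&(q[...,2]<110)&(q[...,2]>50)
r=q[m];s=r@[-.5,0,.866]-35*.866;p=r@[.866,0,.5]-17.5
k=s>52;print('rim',k.sum(),'s',np.percentile(s[k],[5,50,95]),'p',np.percentile(p[k],[1,99]),'y',np.percentile(r[k][:,1],[1,99]))
E
```

```text
row [-0.   1.9 69.1] -0.002 tilt 0.11 t 5.0 F [ 0.1  1.1 -0.9] pos [ 0.5441 -0.1822  0.3091] yaw 4.98 w 0.364
[ 0.5441 -0.184   0.24  ]
200 27 [-38.3 -13.4 196.1] [-11.7   4.3 203.5]
215 52 [-39.1 -14.4 211.1] [-11.2   6.4 218.5]
230 63 [-39.4 -14.5 226.1] [ -8.7   8.9 233.9]
245 60 [-39.4 -14.4 241.1] [-14.2   5.4 249. ]
260 63 [-39.5 -14.3 256.1] [-13.    9.3 263.9]
275 67 [-39.8 -15.1 271.2] [-11.5   6.1 278.9]
290 79 [-40.1 -14.8 286.1] [-11.2   6.9 293.9]
305 44 [-40.  -13.5 301. ] [-28.9   9.2 308.8]
320 65 [-40.  -21.8 316.1] [-28.5  21.6 324. ]
335 70 [-40.7 -21.2 331.1] [-29.2  19.3 339. ]
lowest 200.05075461839306
rim 461 s [52.57369404 53.82367035 54.89215132] p [-22.25962196  30.41038195] y [-28.79996351  28.42109079]
```

View pics/s2.png

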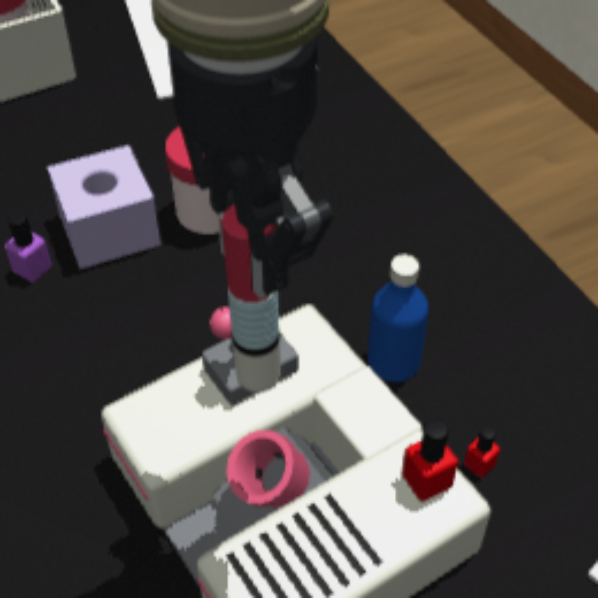

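```bash
python3 -m crank '[[[-1.5,2,40,0],[-1.5,2,80,0],[-1.5,2,105,0],[-1.5,2,115,0],[-1.5,2,115,0]]]' >/dev/null;  python3 col.py -24.5 0 181
```

```text
row [-0.5  1.7 13.6] 0.002 tilt 0.1 t 5.6 F [ 0.5  0.3 -1. ] pos [ 0.543  -0.1824  0.1946] yaw 5.19 w 0.364
[ 0.5426 -0.1842  0.181 ]
```

```bash
python3 -m crank '[[[-0.5,1.5,4,0],[-0.5,1.5,8,0],[-0.5,1.5,11,0],[-0.5,1.5,13,0],[-0.5,1.5,13,0]]]' >/dev/null;  python3 col.py -24.5 0 181
```

```text
row [-0.3 -1.1  1.3] -0.0 tilt 0.01 t 6.1 F [ 0.5  0.7 -1.2] pos [ 0.543  -0.1852  0.1823] yaw 5.09 w 0.363
[ 0.5426 -0.1842  0.181 ]
```

```bash
python3 -m crank '[[[-6,-1,0.3,0],[-11,-1,0.7,0],[-16,-1,1.4,0],[-21,-1,2.3,0],[-21,-1,2.3,0]]]' >/dev/null;  python3 col.py -67.2 0 173.5
```

```text
row [-22.3  -0.1   7.8] -0.0 tilt 0.16 t 6.6 F [2.7 1.  6.8] pos [ 0.5222 -0.1861  0.1814] yaw 5.08 w 0.363
[ 0.5001 -0.188   0.1735]
```

```bash
python3 -m crank '[[[-6,0,1.5,0],[-11,0,3.2,0],[-17,0,5.3,0],[-22,0,7,0],[-22,0,7,0]]]' >/dev/null;  python3 col.py -86.8 0 163.2
python3 - <<'E'
from h import *
c=env.capture('side');cv2.imwrite('pics/s3.png',cv2.resize(c['frame'][130:330,220:420],None,fx=3,fy=3))
E
```

```text
row [-20.3  -0.5  12.3] -0.001 tilt 0.24 t 7.1 F [-1.   1.5 15.7] pos [ 0.5008 -0.1884  0.1755] yaw 5.07 w 0.357
[ 0.4805 -0.1897  0.1632]
```

View pics/s3.png

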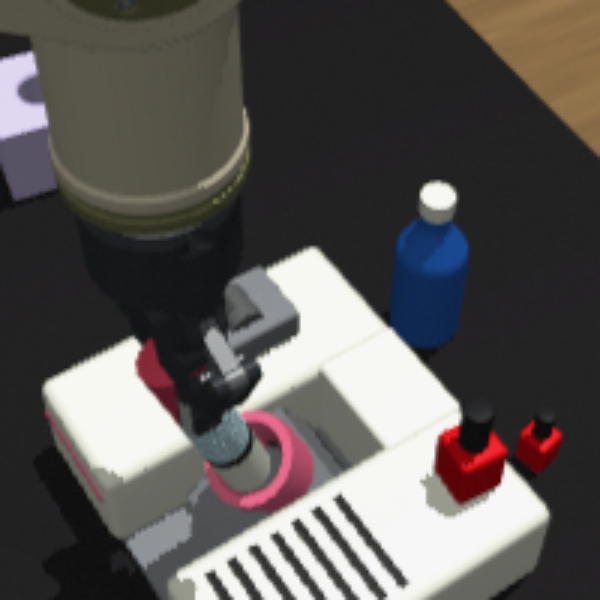

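The tube is pivoting in the pads and leans toward the front, with its foot inside the pink collar at about (245,470). I'm continuing the arc.

```bash
python3 -m crank '[[[-5,0,2.3,0],[-10,0,5,0],[-15,0,8,0],[-20,0,11,0],[-20,0,11,0]]]' >/dev/null;  python3 col.py -86.8 0 163.2
python3 - <<'E'
from h import *
a=np.radians(5.1);B=np.array([[np.cos(a),-np.sin(a),0],[np.sin(a),np.cos(a),0],[0,0,1]])
for n in('side','top'):
    c=env.capture(n);q=(pts(c)-[.567,-.182,0])@B*1000
    f=c['frame'].astype(int);hsv=cv2.cvtColor(c['frame'],cv2.COLOR_BGR2HSV)
    s=q@[-.5,0,.866]-35*.866;p=q@[.866,0,.5]-17.5
    for S in range(60,180,10):
        m=(abs(s-S)<5)&(abs(p)<28)&(abs(q[...,1])<18)
        if m.sum()>5:print(n,S,m.sum(),'p',np.percentile(p[m],[3,97]).round(1),'y',np.percentile(q[m][:,1],[3,97]).round(1),np.median(f[m],0))
E
```

```text
row [ 0.7 -0.4 -0.5] -0.001 tilt 0.1 t 7.65 F [1.3 1.4 3.8] pos [ 0.4799 -0.1902  0.1627] yaw 5.06 w 0.358
[ 0.4805 -0.1897  0.1632]
side 60 101 p [-26.9  27.3] y [-16.7  14.3] [122. 106. 154.]
side 70 50 p [-13.5  12.3] y [-17.1  -1.2] [115.  124.5 122.5]
side 80 44 p [-13.   12.4] y [-16.9  -1. ] [122.  132.5 130.5]
side 90 56 p [-15.2  13.2] y [-17.4  -0.2] [50. 48. 50.]
side 100 55 p [-12.7  13.4] y [-16.9   0.6] [124. 120. 102.]
side 110 53 p [-13.   13.6] y [-16.8  -4.6] [126. 121. 100.]
side 120 47 p [-12.8  12.8] y [-16.8  -6.6] [124. 120. 101.]
side 130 38 p [-11.9   9.1] y [-17.  -12.1] [114.5 111.   93. ]
side 140 11 p [-4.8  2.6] y [-17.1 -15.8] [106. 104.  90.]
top 60 62 p [-22.5  27.4] y [-15.9  15.6] [143.   98.  184.5]
top 70 32 p [-0.7 13.7] y [-15.2  14.2] [170. 176. 172.]
top 80 30 p [ 1.4 13.2] y [-12.4  14.1] [165.5 173.5 167.5]
top 90 38 p [ 0.8 13.7] y [-13.7  15.1] [72.5 69.5 58.5]
top 100 35 p [-0.1 13.5] y [-12.3  14.9] [173. 158. 123.]
top 110 31 p [-1.  14.4] y [-9.5 14.8] [183. 169. 134.]
top 120 21 p [ 3.7 13.7] y [ 0.5 14.1] [173. 160. 125.]
top 130 26 p [-1.  14.3] y [-0.  14.9] [173.5 159.5 125.5]
top 140 23 p [-0.3 14.6] y [ 0.9 15. ] [143. 129. 119.]
```

```bash
python3 -m crank '[[[2,0,3.5,0],[4,0,6.9,0],[6,0,10.4,0],[8,0,13.9,0],[10,0,17.3,0]]]' >/dev/null;  python3 col.py -68.3 0 132
python3 -m crank '[[[2,0,3.5,0],[4,0,6.9,0],[6,0,10.4,0],[7,0,12.1,0],[7,0,12.1,0]]]' >/dev/null;  python3 col.py -68.3 0 132
```

```text
row [ 8.2 -0.3 13.6] -0.0 tilt 0.09 t 8.25 F [-1.2  1.7 13.8] pos [ 0.4908 -0.1891  0.1456] yaw 5.09 w 0.358
[ 0.499  -0.1881  0.132 ]
row [0.9 0.  0.6] 0.0 tilt 0.12 t 8.75 F [7.1 1.1 0.4] pos [ 0.4981 -0.1881  0.1326] yaw 5.11 w 0.364
[ 0.499  -0.1881  0.132 ]
```

```bash
cat > ring.py <<'E'
from h import *
a=np.radians(5.1);B=np.array([[np.cos(a),-np.sin(a),0],[np.sin(a),np.cos(a),0],[0,0,1]])
for n in('side','top'):
    c=env.capture(n);q=(pts(c)-[.567,-.182,0])@B*1000
    g=c['frame'].max(-1);s=q@[-.5,0,.866]-35*.866;p=q@[.866,0,.5]-17.5
    for S in range(51,84,3):
        m=(abs(s-S)<2)&(abs(p)<17)&(abs(q[...,1])<(14 if n=='top' else 19))&(p>-5)
        if m.sum()>2:print(n,S,m.sum(),'V',np.median(g[m]),'p',p[m].max().round(1))
    for S in(70,85,100,115):
        m=(abs(s-S)<6)&(abs(p)<20)&(abs(q[...,1])<20)
        if m.sum()>5:print(n,S,np.percentile(p[m],[3,97]).round(1),np.percentile(q[m][:,1],[3,97]).round(1))
E
python3 ring.py
```

```text
side 51 18 V 95.0 p 16.3
side 54 19 V 45.0 p 16.7
side 57 14 V 46.0 p 14.8
side 60 13 V 97.0 p 14.5
side 63 15 V 137.0 p 14.5
side 66 13 V 146.0 p 14.9
side 69 18 V 143.0 p 14.7
side 72 12 V 157.5 p 14.7
side 75 17 V 123.0 p 14.5
side 78 13 V 133.0 p 14.5
side 81 11 V 133.0 p 13.1
side 70 [-13.3  14.7] [-16.5  -1.7]
side 85 [-11.7  12.3] [-16.8  -8.9]
side 100 [-8.5  5.2] [-17.3 -13.4]
top 51 11 V 106.0 p 15.5
top 54 10 V 40.5 p 15.5
top 57 12 V 23.5 p 15.5
top 60 8 V 98.0 p 15.4
top 63 10 V 185.0 p 15.8
top 66 11 V 184.0 p 15.5
top 69 8 V 193.0 p 15.5
top 72 6 V 183.5 p 15.3
top 75 7 V 163.0 p 15.5
top 81 7 V 165.0 p 15.4
top 70 [ 2.6 15.5] [-3.  15.1]
top 85 [ 1.3 15.4] [ 3. 15.]
top 100 [ 4.  15.3] [ 3.8 14.1]
```

```bash
python3 -m crank '[[[0.5,0,1,0],[1,0,2,0],[1.5,0,3,0],[2,0,4,0],[2,0,4,0]]]';python3 ring.py | grep -E "5[4-9] |6[0-3] "
```

```text
time: 9.35
position: [0.498, -0.1884, 0.1307]
tcp_rot: [3.137, 0.139, -0.004]
wrist_force: [-16.1, 3.4, 34.0]
grip_width: 0.359
gripper_force: 67.6
side 54 15 V 29.0 p 16.3
side 57 14 V 71.5 p 13.9
side 60 18 V 111.0 p 13.9
side 63 12 V 155.0 p 14.4
top 54 12 V 39.5 p 15.1
top 57 10 V 25.5 p 15.0
top 60 9 V 200.0 p 14.4
```

The force along the bore has risen to 37 N and motion has stopped, with the ring's top edge at about 58 mm, so the tube is home. I'm relieving the push and releasing.

```bash
python3 -m crank '[[[-1,0,-2,0],[-1,0,-2,0]]]' >/dev/null; python3 -m crank '[[[0,0,0,0],[0,0,0,0],[0,0,0,0],[0,0,0,0],[0,0,0,0]]]' -1; python3 -m crank '[[[0,0,-20,0],[0,0,-50,0],[0,0,-80,0],[0,0,-110,0],[0,0,-110,0]]]' ;python3 ring.py;python3 col.py -45 90 170
```

```text
time: 10.15
position: [0.4978, -0.1883, 0.1304]
tcp_rot: [-3.138, -0.139, 0.001]
wrist_force: [-0.3, -1.1, 0.4]
grip_width: 1.0
gripper_force: 0.0
time: 10.65
position: [0.4998, -0.1886, 0.2447]
tcp_rot: [3.136, 0.139, 0.009]
wrist_force: [0.6, 0.2, -0.3]
grip_width: 1.002
gripper_force: 0.0
side 51 19 V 100.0 p 16.6
side 54 24 V 50.5 p 16.9
side 57 18 V 77.0 p 16.9
side 60 15 V 90.0 p 14.3
side 63 10 V 154.0 p 14.7
side 66 19 V 132.0 p 15.3
side 69 15 V 139.0 p 14.4
side 72 15 V 132.0 p 14.9
side 75 18 V 141.5 p 14.9
side 78 11 V 146.0 p 14.5
side 81 17 V 142.0 p 15.3
side 70 [-13.   14.9] [-16.5   2.2]
side 85 [-12.9  15.2] [-16.4  -0.7]
side 100 [-10.1  15.4] [-16.2  -0.5]
side 115 [-11.2  15.5] [-16.6   2.2]
top 51 13 V 87.0 p 15.8
top 54 12 V 59.0 p 15.8
top 57 10 V 22.0 p 15.4
top 60 9 V 121.0 p 14.9
top 63 9 V 177.0 p 16.5
top 66 17 V 188.0 p 16.5
top 69 15 V 188.0 p 16.0
top 72 9 V 177.0 p 15.7
top 75 14 V 182.0 p 16.4
top 78 13 V 190.0 p 16.6
top 81 11 V 184.0 p 15.5
top 70 [ 2.5 16.3] [-13.5  15.4]
top 85 [ 3.8 15.5] [-13.1  14.4]
top 100 [ 0.7 16.3] [-9.9 14.9]
top 115 [ 5.5 16.5] [-4.3 14.2]
row [ 24.1 -90.2  70.8] -0.0 tilt 0.06 t 10.75 F [-0.1 -0.5 -0.4] pos [ 0.4982 -0.1883  0.2408] yaw 5.09 w 1.0
[ 0.5142 -0.0964  0.17  ]
```

```bash
python3 -m crank '[[[24,-45,0,0],[24,-90,0,0],[24,-90,0,0],[24,-90,0,0],[24,-90,0,0]]]' 1 >/dev/null; python3 -m crank '[[[0,0,35,0],[0,0,70,0],[0,0,97,0],[0,0,97,0],[0,0,97,0]]]'; python3 col.py 32 90 142
python3 - <<'E'
from h import *
c=env.capture('side');cv2.imwrite('pics/s4.png',cv2.resize(c['frame'][130:330,220:420],None,fx=3,fy=3))
E
```

```text
time: 11.75
position: [0.5139, -0.0972, 0.144]
tcp_rot: [-3.138, -0.137, 0.001]
wrist_force: [0.7, -0.1, 0.2]
grip_width: 0.003
gripper_force: 0.0
row [77.3 -1.   1.9] -0.002 tilt 0.04 t 11.75 F [ 0.7 -0.1  0.2] pos [ 0.5139 -0.0972  0.144 ] yaw 5.01 w 0.003
[ 0.5909 -0.0895  0.142 ]
```

View pics/s4.png

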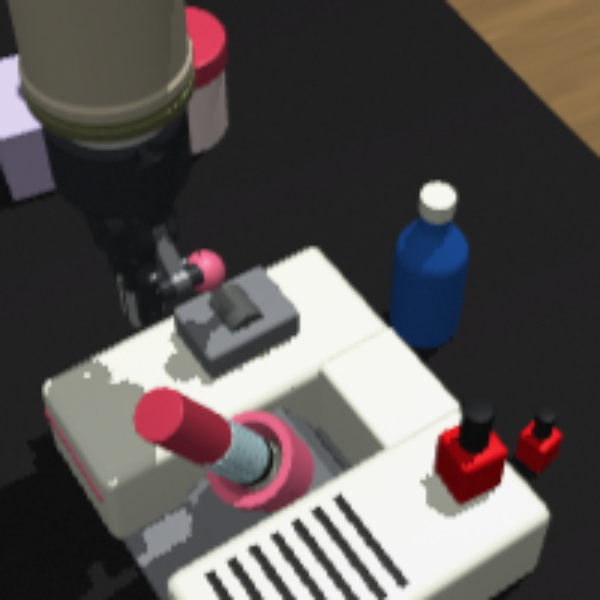

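The tube is seated with its black ring just above the rim at (265,462). The shut fingers are in front of the knob at (205,268), ready to push it away from the robot.

```bash
python3 -m crank '[[[10,-1,1,0],[20,-1,1,0],[30,-1,1,0],[40,-1,1,0],[48,-1,1,0]]]' | grep -E "pos|wrist_f"; python3 -m crank '[[[8,0,0,0],[16,0,0,0],[22,0,0,0],[26,0,0,0],[29,0,0,0]]]'; python3 col.py 32 90 142
```

```text
position: [0.5628, -0.091, 0.1426]
wrist_force: [-1.2, -0.2, 1.0]
time: 12.8
position: [0.5841, -0.0892, 0.1417]
tcp_rot: [3.137, 0.138, -0.026]
wrist_force: [-49.7, -1.6, 30.8]
grip_width: -0.003
gripper_force: 25.1
row [ 6.7  0.9 -0.4] -0.001 tilt 0.95 t 12.8 F [-49.7  -1.6  30.8] pos [ 0.5841 -0.0892  0.1417] yaw 5.05 w -0.003
[ 0.5909 -0.0895  0.142 ]
```

```bash
python3 -m crank '[[[-8,0,0,0],[-25,0,0,0],[-45,0,-10,0],[-60,0,-60,0],[-60,0,-100,0]]]'
python3 -m crank '[[[0,-50,0,0],[0,-100,0,0],[0,-100,0,0]]]' >/dev/null
python3 - <<'E'
from h import *
a=np.radians(5.1);B=np.array([[np.cos(a),-np.sin(a),0],[np.sin(a),np.cos(a),0],[0,0,1]])
for n in('side','top'):
    c=env.capture(n);q=(pts(c)-[.567,-.182,0])@B*1000;hsv=cv2.cvtColor(c['frame'],cv2.COLOR_BGR2HSV)
    m=((hsv[...,0]>165)|(hsv[...,0]<5))&(hsv[...,1]>90)&(abs(q[...,0]-20)<70)&(abs(q[...,1]-90)<25)&(q[...,2]>120)&(q[...,2]<175)
    k=q[m];print(n,len(k),k.mean(0) if len(k) else '',k.max(0) if len(k) else '')
    cv2.imwrite(f'pics/{n}5.png',c['frame'])
E
python3 ring.py | grep -E "top (5|6|70|85|100|115)|side (70|85|115)"
```

```text
time: 13.3
position: [0.5295, -0.0941, 0.244]
tcp_rot: [3.138, 0.139, -0.001]
wrist_force: [1.9, -0.1, -0.1]
grip_width: 0.002
gripper_force: 0.0
side 133 [ 45.56667481  85.28694095 156.47521305] [ 58.96612257  98.10538271 163.84390307]
top 101 [ 46.9527117   90.69482416 158.6156526 ] [ 59.05217422 101.41177541 164.84854483]
side 70 [-12.1  15. ] [-16.4   2.9]
side 85 [-10.9  15. ] [-16.3   1.6]
side 115 [-10.3  15.3] [-16.4  -0.6]
top 51 12 V 86.5 p 15.8
top 54 11 V 27.0 p 15.4
top 57 14 V 33.5 p 15.4
top 60 11 V 95.0 p 15.4
top 63 12 V 184.5 p 15.8
top 66 11 V 190.0 p 15.9
top 69 11 V 187.0 p 15.9
top 70 [ 3.3 15.9] [-11.7  15. ]
top 85 [ 2.7 16. ] [-13.2  15.1]
top 100 [ 1.8 15.6] [-13.6  15. ]
top 115 [ 1.3 16.2] [-12.   15.1]
```

View pics/side5.png

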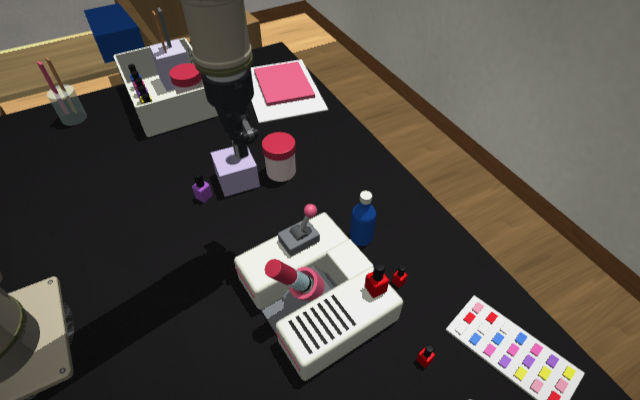

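The knob at (310,210) now leans fully to the back, the tube is seated, and the bystanders are where they were.

```bash
python3 -c "
from cell import env
print(env.job_done())"
```

```text
the job is handed in; nothing more can be done
None
```

I pushed the filter tube fully home in the port, swung the gate lever to its back stop and let go, left the bystanders where they stood, and handed the job in at about 14 s; the judge returned no verdict.

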